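# Stack two drilled optics plates on stepped standoff posts

## Robot

A 6-joint arm with a two-finger parallel gripper is mounted at the origin on a cart in front of the work surface, level with it; the furniture and walls round the work are solid. World frame = base frame: x ahead of the robot, y to its left, z up, the work surface at z = 0. Lengths are in m, angles in rad, forces in N, time in s.
With the tool pointing down it reaches from about 0.3 to 0.775 m from the base axis. Payload 14.6 kg.
Tool frame: the origin (TCP) lies midway between the tips of the shut fingers; the grasp point (between the pads) lies 19 mm behind it; z points along the fingers, y is the line along which they close (so a half turn about z gives the same grasp; the last joint's range is limited). The gripper opens to 94 mm and grips with 3 to 60 N. Pads are 16 mm wide; open, the fingers measure 119 mm over their backs; the gripper's body (75 mm by 177 mm) begins 78 mm behind the grasp point.
Start: joints at [1.165, 0.3, 1.521, -0, 1.321, -0.067], TCP at [0.183, 0.519, 0.205] pointing down, gripper open.
Joint ranges: [-3.03, 3.03], [-0.79, 2.21], [0.23, 2.52], [-1.04, 4.18], [0, 3.07], [-2.55, 2.55]. Speed limits (rad/s): [2.22, 2.22, 2.57, 3.14, 3.14, 3.14].

## Interface

Orientations are given as [roll, pitch, yaw] about the fixed x, y, z axes, in that order (R = Rz(yaw) Ry(pitch) Rx(roll)).
In Python, from station import * gives the robot as it stands.
- The arm moves only by the tool send_rows, never from a script. Its argument "targets" is a list of rows, each an object of numbers: "x", "y", "z": the shift along the world's x, y, z in units of 0.2 m (1.0 is 0.2 m); "spin": the turn about the world's z in units of pi/2 rad (1.0 is pi/2 rad); "claw": the finger opening in mm, from 0 to 94. A call has 1 to 20 rows; each row shifts and turns the commanded pose from where the row before left it; what a row does not reach is not made up. A row lasts 1/10 s, in which the tool goes at most 50 mm and 8.59 degrees, less where a joint would pass 70% of its speed; a pose out of reach is approached as far as the arm can. A call with a number of a shift or a turn outside -1 to 1 is refused whole. A call with a gripper value outside its range is refused whole. The fingers move at their own pace and stop on an object; "force" is the grip in N (left out, the last holds). Time passes only in rows, so rows that do not move let the fingers close. It gives the time, the measured TCP pose, the force, the opening and the grip force at its end, in the units of the state.
- get_obs(): the state, without advancing time (a new reading comes with each control period).
- camera(name): name is "side" or "top" or "wrist"; returns the picture (480x640x3 uint8, blue, green, red); there is no depth.
- camera_model(name): a dict with "fovy" (degrees; the focal length in pixels is half the picture's height over the tangent of half this angle, whatever the lens; pixels are square), "cx", "cy" (the principal point, pixels), "T" (4x4, takes a point from camera to world coordinates). Camera axes: x right, y down, z forward; pixel columns grow to the right and rows downward; lengths in m; the calibration is good to about 2 mm. The wrist camera is an equidistant fisheye: a pixel r from the principal point sees the ray r / f radians off the axis. A picture is of the moment at which its call begins: read the wrist's pose just before it. camera_model takes no time and is no camera call; for the wrist camera it gives the pose at the moment of the call.
- hand_in(): hands the job in; it is judged then, once.
The state is a dict: "time_s": time; "qpos": joint angles; "joint_vel": joint speeds; "tau": joint torques, N m; "ee_pos": TCP position; "eef_rot": TCP orientation; "force": force on the tool from outside, world axes, zero at the start; "moment": the same for the moment, N m; "grip_width": finger opening in m; "grip_force": force on a finger pad.
Only numpy, scipy, OpenCV 4.12 (cv2) and the standard library are available. Lean on these libraries where they do the work, as an engineer would, in place of code of your own. Each camera call takes 0.05 s, during which the arm holds its last target. There are 200 camera calls.

## Task

Build up the two-tier optics stand: take the wider plate, the one with the big rectangular window, from the sloping rest and lower it over all four posts until it sits flat on their lower shoulders. Then lower the narrower plate with the small centre hole over the same posts until it sits flat on the upper shoulders above it. Let go of each plate only when it is down, without letting it fall, and do not shift the other things on the table.

Things in the scene. Friction and masses are not known exactly. Their poses are not given: they have to be found in the camera images.
- stand: Fixed stand: foot plate 100 x 56 x 10 mm (x, y, z), origin at the centre of its underside, z up. Four upright stepped posts at x = +-38, y = +-17 mm: 20 mm diameter up to z = 36 mm (lower shoulder), 11 mm diameter up to 66 mm (upper shoulder, rim chamfered 0.7 mm), 5 mm diameter up to 86 mm, then a tapered tip up to 93 mm. Its x points to the robot's left, within 0.35 rad.
- lower_seat (a point): Point on the stand's centre line at the height of the lower shoulders (z = 36 mm in the stand's frame): where the origin of the lower plate must come. Axes as the stand's.
- upper_seat (a point): Point on the stand's centre line at the height of the upper shoulders (z = 66 mm in the stand's frame): where the origin of the upper plate must come. Axes as the stand's.
- rest: Fixed grey rest, base 100 x 160 mm (x, y), origin at the centre of its underside. Two bays at y = +-55 mm: planks 30 mm wide, narrower than the plates (their long edges are free), sloping 30 degrees, rising toward +x, away from the robot; a 6 mm lip stops a plate's lower end. The middle of a plate's underside lies at x = 0, z = 45 mm, within 4 mm of the bay's middle.
- lower_plate: Lower-tier plate. Aluminium, 104 x 60 x 8 mm (x, y, z), 0.12 kg; origin: centre of the underside, top at z = +8 mm. Four 15.2 mm through holes at x = +-38, y = +-17 mm (a half turn fits too) and a central window 42 x 34 mm. Starts in either bay of the rest, length (x) up the 30 degree slope, z square off it, leaning toward the robot. Grip it across its width at mid-length.
- upper_plate: Upper-tier plate. Aluminium, 104 x 52 x 8 mm (x, y, z), 0.12 kg; origin: centre of the underside, top at z = +8 mm. Four 7.6 mm through holes at x = +-38, y = +-17 mm (a half turn fits too) and one 12 mm centre hole. Starts in either bay of the rest, length (x) up the 30 degree slope, z square off it, leaning toward the robot. Grip it across its width at mid-length.
- mirror_mount: Black mirror mount, 38 x 48 x 48 mm, a bystander in front of the control box; origin under its centre.
- immersion_oil: Small round bottle with black cap, 28 mm across, 62 mm high, a bystander; origin under its centre.
- filter_cube_a: Black filter box, 37 x 43 x 41 mm, a bystander; origin under its centre.
- allen_keys: Red block holding hex keys, 35 x 75 x 88 mm, a bystander; origin under its centre.

How it is judged:
On the way:
1. the lower plate sits flat on the four lower shoulders, let go (horizontal distance between lower_plate and lower_seat below 0.004 m and z of lower_plate in the frame of lower_seat between -0.003 and 0.003 m and angle between the z axis of lower_plate and the z axis of stand, either way round below 0.05 rad and angle between the x axis of lower_plate and the x axis of stand, either way round below 0.09 rad and contact force between the fingers and lower_plate below 0.1 N), for 0.2 s.
At the end, for the whole second after the job is handed in: Both plates lie still on the stand, threaded over all four posts: the lower plate's origin within 4 mm sideways and 3 mm in height of lower_seat, the upper plate's likewise of upper_seat, each flat within 0.05 rad and lined up with the stand within 0.09 rad (horizontal distance between lower_plate and lower_seat below 0.004 m and z of lower_plate in the frame of lower_seat between -0.003 and 0.003 m and angle between the z axis of each of lower_plate, upper_plate and the z axis of stand, either way round below 0.05 rad and angle between the x axis of each of lower_plate, upper_plate and the x axis of stand, either way round below 0.09 rad and horizontal distance between upper_plate and upper_seat below 0.004 m and z of upper_plate in the frame of upper_seat between -0.003 and 0.003 m and linear speed of each of lower_plate, upper_plate below 0.02 m/s); the robot touches nothing.
It fails at once if the lower plate is let go and falls onto the posts (faster than 0.5 m/s, a fall of over a centimetre) (horizontal distance between lower_plate and stand below 0.04 m and linear speed of lower_plate above 0.5 m/s and contact force between the fingers and lower_plate below 0.1 N).
It fails at once if the upper plate is let go and falls onto the posts (faster than 0.5 m/s, a fall of over a centimetre) (horizontal distance between upper_plate and stand below 0.04 m and linear speed of upper_plate above 0.5 m/s and contact force between the fingers and upper_plate below 0.1 N).
It fails at once if a bystander (mirror mount, oil bottle, filter box, hex key block) is shifted by more than 30 mm (distance of any of mirror_mount, immersion_oil, filter_cube_a, allen_keys from where it was at the start of the episode above 0.03 m).
It also fails if it takes over 66 s, if anything falls off the work surface, if the arm or the gripper's body presses on something with over 40 N, if the wrist force passes 120 N, or if a joint passes its speed limit or range.

## Working session

There is one attempt and no reset: what is moved stays moved. The work goes in short steps, Python scripts to look and compute and a tool call to move; the robot and the scene stay as the last step left them, time stands still between calls to the robot, and variables do not carry over. Pictures are saved under pics/ and viewed, at most 10 in all, crops included, and the job is handed in when it is done.

Besides the shell and the picture viewer there is one more tool, called after ">>>" by a JSON object that holds its "api" and its "payload", one argument or row to a line. send_rows: Moves the arm, as the interface text tells. Its arguments: {"type":"object","properties":{"targets":{"type":"array"},"force":{"type":"number"}},"required":["targets"]}

```bash
ls; mkdir -p pics; python3 - <<'E'
from station import *
import cv2,numpy as np
np.set_printoptions(precision=4,suppress=True)
print(get_obs())
for n in("side","top","wrist"):
    m=camera_model(n); print(n,m)
    cv2.imwrite(f"pics/{n}0.png",camera(n))
E
```

```text
pics
{'time_s': 0.0, 'qpos': array([ 1.1654,  0.3005,  1.5216, -0.    ,  1.3207, -0.0666]), 'joint_vel': array([-0.    , -0.0005, -0.0007,  0.0011, -0.0014,  0.0001]), 'tau': array([ -0.0035, -53.1795, -35.2737,   0.0707,   0.0244,  -0.0001]), 'ee_pos': array([0.1827, 0.5185, 0.2049]), 'eef_rot': array([-3.1404, -0.0001,  2.8028]), 'force': array([-0.3229, -0.2739,  0.2711]), 'moment': array([ 0.0395, -0.0186, -0.0027]), 'grip_force': 0.0, 'grip_width': 0.09386799041758483}
side {'fovy': 51.5084081759541, 'cx': 315.8816314015356, 'cy': 242.04044997286942, 'T': array([[ 0.9561, -0.149 ,  0.2523,  0.2807],
       [-0.2929, -0.4658,  0.835 , -0.9688],
       [-0.0068, -0.8722, -0.489 ,  0.5332],
       [ 0.    ,  0.    ,  0.    ,  1.    ]])}
top {'fovy': 55.259337195416386, 'cx': 320.2732742735109, 'cy': 244.38185941496153, 'T': array([[-0.0031, -0.9831,  0.1833,  0.3216],
       [-1.    ,  0.0037,  0.0028, -0.1751],
       [-0.0035, -0.1833, -0.9831,  1.1735],
       [ 0.    ,  0.    ,  0.    ,  1.    ]])}
wrist {'fovy': 65.70646984690485, 'cx': 326.3877549648158, 'cy': 246.12637574958066, 'T': array([[ 0.332 ,  0.9056,  0.264 ,  0.1062],
       [ 0.9433, -0.3186, -0.0934,  0.5448],
       [-0.0005,  0.28  , -0.96  ,  0.3835],
       [ 0.    ,  0.    ,  0.    ,  1.    ]])}
```

View pics/top0.png

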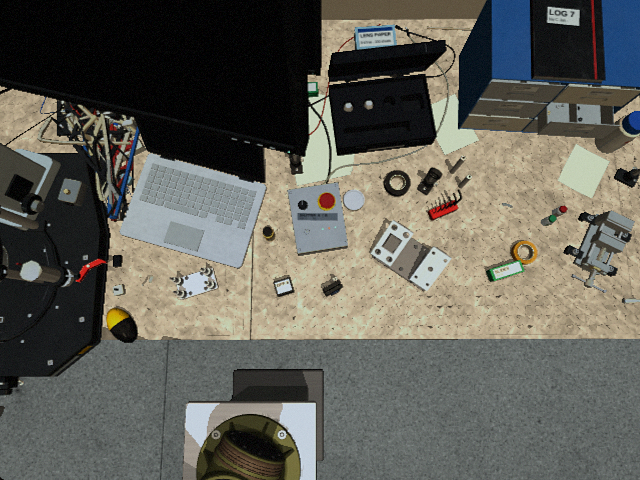

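View pics/side0.png

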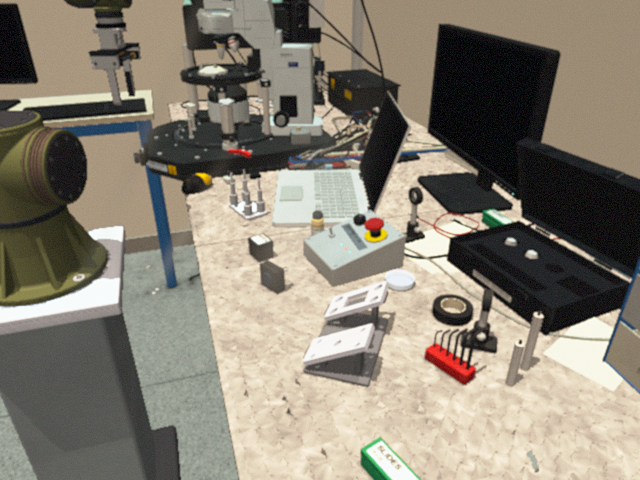

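The top view shows the stand at about (195,283) and the rest at about (412,255). The windowed lower plate is in the left bay at (393,242), and the narrow upper plate is in the right bay at (430,268). The hex keys are at (445,207). The filter box at (332,286), mirror mount at (285,286) and oil bottle at (268,232) sit between the rest and the stand. I'll work out coarse positions next, then look from near.

```bash
cat > h.py <<'E'
from station import *
import cv2,numpy as np
np.set_printoptions(precision=4,suppress=True)
def ray(m,u,v,n):
    f=240/np.tan(np.radians(m["fovy"])/2); x,y=u-m["cx"],v-m["cy"]
    if n=="wrist":
        r=np.hypot(x,y)+1e-9; t=r/f; d=np.array([x/r*np.sin(t),y/r*np.sin(t),np.cos(t)])
    else: d=np.array([x/f,y/f,1.])
    return m["T"][:3,3],m["T"][:3,:3]@d
def onz(m,u,v,n,z):
    o,d=ray(m,u,v,n); return o+d*(z-o[2])/d[2]
def proj(m,p,n):
    f=240/np.tan(np.radians(m["fovy"])/2); q=m["T"][:3,:3].T@(np.array(p)-m["T"][:3,3])
    if n=="wrist":
        r=np.hypot(q[0],q[1]); t=np.arctan2(r,q[2]); return np.array([m["cx"],m["cy"]])+f*t*q[:2]/r
    return np.array([m["cx"],m["cy"]])+f*q[:2]/q[2]
E
python3 - <<'E'
from h import *
m=camera_model("top")
for nm,p,z in [("stand",(195,283),.05),("lower",(393,242),.05),("upper",(430,268),.05),("hex",(445,207),.05),("filt",(332,286),.02),("mirror",(285,286),.04),("oil",(268,232),.05),("ctrl",(345,245),.05),("lampend",(397,183),.02)]:
    print(nm,onz(m,*p,"top",z))
a=cv2.imread("pics/top0.png")
c=[cv2.resize(a[215:300,365:460],None,fx=4,fy=4,interpolation=cv2.INTER_CUBIC),cv2.resize(a[255:310,160:230],None,fx=5,fy=5,interpolation=cv2.INTER_CUBIC)]
o=np.zeros((max(c[0].shape[0],c[1].shape[0]),c[0].shape[1]+c[1].shape[1],3),np.uint8)
o[:c[0].shape[0],:c[0].shape[1]]=c[0];o[:c[1].shape[0],c[0].shape[1]:]=c[1]
print(o.shape);cv2.imwrite("pics/crop1.png",o)
E
```

```text
stand [0.4358 0.1362 0.05  ]
lower [ 0.5365 -0.3532  0.05  ]
upper [ 0.4708 -0.4424  0.05  ]
hex [ 0.6261 -0.4876  0.05  ]
filt [ 0.43  -0.201  0.02 ]
mirror [ 0.4286 -0.0843  0.04  ]
oil [ 0.5632 -0.0409  0.05  ]
ctrl [ 0.5293 -0.2335  0.05  ]
lampend [ 0.6997 -0.3736  0.02  ]
(340, 730, 3)
```

View pics/crop1.png

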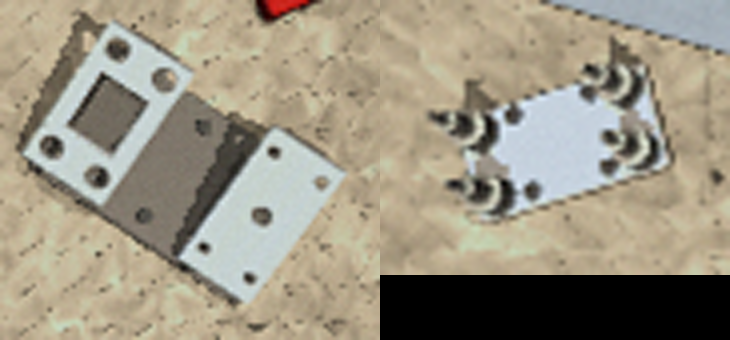

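The crop shows the lower plate on the left (window, four big holes), the upper plate on the right, and the stand with four posts, its long axis at a yaw of about 105°. I'll fly over the stand first for a close look.

>>> {"api": "send_rows", "payload": {
  "targets": [
    {"x": 0.12, "y": -0.19, "spin": -0.06, "claw": 94},
    {"x": 0.12, "y": -0.19, "spin": -0.06},
    {"x": 0.12, "y": -0.19, "spin": -0.06},
    {"x": 0.12, "y": -0.19, "spin": -0.06},
    {"x": 0.12, "y": -0.19, "spin": -0.06},
    {"x": 0.12, "y": -0.19, "spin": -0.06},
    {"x": 0.12, "y": -0.19, "spin": -0.06},
    {"x": 0.12, "y": -0.19, "spin": -0.06},
    {"x": 0.12, "y": -0.19, "spin": -0.06},
    {"x": 0.12, "y": -0.19, "spin": -0.06},
    {},
    {}
  ]
}}

```text
schema error: expected keys x, y, z, spin, claw
```

```bash
python3 - <<'E'
from h import *
o=get_obs(); m=camera_model("wrist"); a=camera("wrist")
print(o["ee_pos"],o["eef_rot"],o["joint_vel"].max()); np.save("pics/w1.npy",m["T"]); cv2.imwrite("pics/w1.png",a)
E
```

```text
[0.1827 0.5185 0.205 ] [-3.1407 -0.      2.8028] 0.0024873134400395258
```

View pics/w1.png

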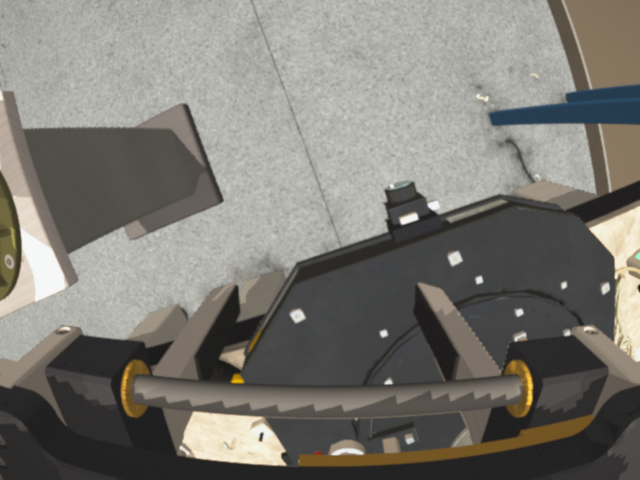

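The move was refused because every row needs all the keys. The wrist view shows the fingers at (200,320) and (450,330), and the gripper hides everything below row 380. Objects to be measured should lie on the tool's +x side.

```bash
python3 - <<'E'
from h import *
m=camera_model("wrist"); o=get_obs(); p=o["ee_pos"]; y=o["eef_rot"][2]
for d in (0,.04,.08,.12,.16):
    print(d,[proj(m,[p[0]+d*np.cos(y),p[1]+d*np.sin(y),z],"wrist").round(0) for z in (.205,.093,.05)])
E
```

```text
0 [array([328., 299.]), array([327., 242.]), array([327., 229.])]
0.04 [array([328., 224.]), array([327., 193.]), array([327., 186.])]
0.08 [array([328., 143.]), array([327., 142.]), array([327., 142.])]
0.12 [array([328.,  61.]), array([327.,  91.]), array([327.,  97.])]
0.16 [array([328., -14.]), array([327.,  42.]), array([327.,  54.])]
```

>>> {"api": "send_rows", "payload": {
  "targets": [
    {"x": 0.12, "y": -0.2, "z": 0, "spin": -0.06, "claw": 94},
    {"x": 0.12, "y": -0.2, "z": 0, "spin": -0.06, "claw": 94},
    {"x": 0.12, "y": -0.2, "z": 0, "spin": -0.06, "claw": 94},
    {"x": 0.12, "y": -0.2, "z": 0, "spin": -0.06, "claw": 94},
    {"x": 0.12, "y": -0.2, "z": 0, "spin": -0.06, "claw": 94},
    {"x": 0.12, "y": -0.2, "z": 0, "spin": -0.06, "claw": 94},
    {"x": 0.12, "y": -0.2, "z": 0, "spin": -0.06, "claw": 94},
    {"x": 0.12, "y": -0.2, "z": 0, "spin": -0.06, "claw": 94},
    {"x": 0.12, "y": -0.2, "z": 0, "spin": -0.06, "claw": 94},
    {"x": 0.12, "y": -0.2, "z": 0, "spin": -0.06, "claw": 94},
    {"x": 0.12, "y": -0.2, "z": 0, "spin": 0, "claw": 94},
    {"x": 0, "y": -0.2, "z": 0, "spin": 0, "claw": 94},
    {"x": 0, "y": 0, "z": 0, "spin": 0, "claw": 94},
    {"x": 0, "y": 0, "z": 0, "spin": 0, "claw": 94}
  ]
}}

```text
time_s: 1.6
ee_pos: [0.4467, 0.0383, 0.2054]
eef_rot: [-3.141, -0.0, 1.858]
force: [-0.6, 0.1, 0.1]
grip_width: 0.0942
grip_force: 0.0
```

```bash
python3 - <<'E'
from h import *
o=get_obs(); m=camera_model("wrist"); a=camera("wrist")
print(o["ee_pos"],o["eef_rot"],abs(o["joint_vel"]).max()); np.save("pics/w2.npy",m["T"]); cv2.imwrite("pics/w2.png",a)
E
```

```text
[0.4467 0.0383 0.2054] [-3.1414 -0.0002  1.8584] 0.04266913643754432
```

View pics/w2.png

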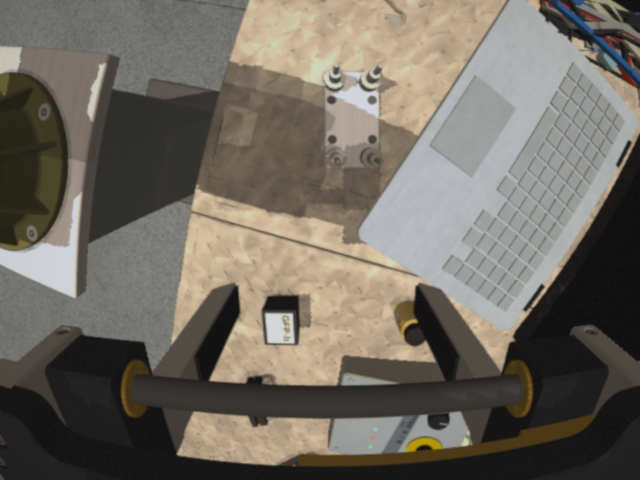

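The stand is in clear view, with posts near (335,78), (372,78), (335,157) and (372,157). The gripper casts no confusion there. I'll enlarge that area.

```bash
python3 - <<'E'
from h import *
a=cv2.imread("pics/w2.png")[55:180,305:400]
a=cv2.convertScaleAbs(a,alpha=1.3); a=cv2.resize(a,None,fx=4.8,fy=4.8,interpolation=cv2.INTER_CUBIC); print(a.shape)
cv2.imwrite("pics/crop2.png",a)
E
```

```text
(600, 456, 3)
```

View pics/crop2.png

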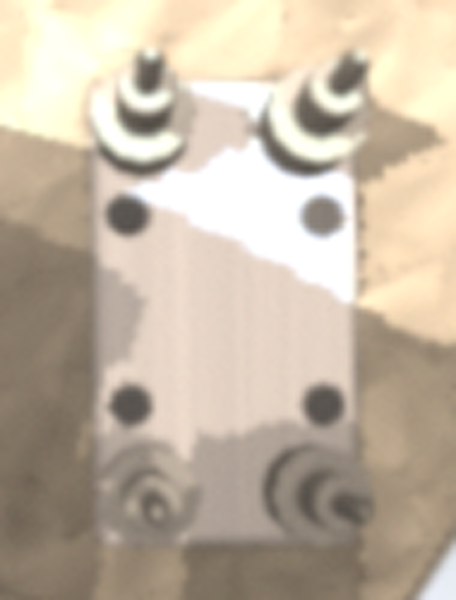

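The crop shows four foot holes at (127,215), (322,215), (130,404) and (323,404). The post tips are at (151,52), (358,60), (153,510) and (360,507), with the shoulder rings around them.

```bash
python3 - <<'E'
from h import *
m=camera_model("wrist"); m["T"]=np.load("pics/w2.npy")
S={"holes":(.010,[(127,215),(322,215),(130,404),(323,404)]),"tips":(.092,[(151,52),(358,60),(153,510),(362,507)]),"sh":(.036,[(138,125),(312,127),(150,492),(317,492)])}
for k,(z,L) in S.items():
    P=np.array([onz(m,305+(u+.5)/4.8-.5,55+(v+.5)/4.8-.5,"wrist",z) for u,v in L])
    d=P[0]+P[1]-P[2]-P[3]; e=P[0]+P[2]-P[1]-P[3]
    print(k,P[:,:2].mean(0),"yaw",np.degrees(np.arctan2(d[1],d[0])),np.degrees(np.arctan2(-e[0],e[1]))+180,"len",np.linalg.norm(d[:2])/2,np.linalg.norm(e[:2])/2)
E
```

```text
holes [0.4419 0.1442] yaw 107.30597373667838 287.384953927877 len 0.039889411621058656 0.040204509579819366
tips [0.4414 0.144 ] yaw 107.08900158165926 286.92101411229555 len 0.07511689899037778 0.033862116015779195
sh [0.4413 0.1426] yaw 108.02231284609273 287.0631464949859 len 0.0720626615466257 0.03295855155450989
```

>>> {"api": "send_rows", "payload": {
  "targets": [
    {"x": 0.04, "y": -0.2, "z": 0, "spin": 0.04, "claw": 94},
    {"x": 0.04, "y": -0.2, "z": 0, "spin": 0.04, "claw": 94},
    {"x": 0.04, "y": -0.2, "z": 0, "spin": 0.04, "claw": 94},
    {"x": 0.04, "y": -0.2, "z": 0, "spin": 0.04, "claw": 94},
    {"x": 0.04, "y": -0.2, "z": 0, "spin": 0.04, "claw": 94},
    {"x": 0.04, "y": -0.2, "z": 0, "spin": 0.04, "claw": 94},
    {"x": 0.04, "y": -0.2, "z": 0, "spin": 0.04, "claw": 94},
    {"x": 0.04, "y": -0.2, "z": 0, "spin": 0.04, "claw": 94},
    {"x": 0.04, "y": -0.2, "z": 0, "spin": 0.04, "claw": 94},
    {"x": 0.04, "y": -0.2, "z": 0, "spin": 0.04, "claw": 94},
    {"x": 0.04, "y": -0.2, "z": 0, "spin": 0.04, "claw": 94},
    {"x": 0.04, "y": -0.14, "z": 0, "spin": 0, "claw": 94},
    {"x": 0, "y": 0, "z": 0, "spin": 0, "claw": 94},
    {"x": 0, "y": 0, "z": 0, "spin": 0, "claw": 94}
  ]
}}

```text
time_s: 3.05
ee_pos: [0.5436, -0.428, 0.2047]
eef_rot: [3.141, -0.001, 2.553]
force: [-0.2, 0.3, -0.5]
grip_width: 0.0942
grip_force: 0.0
```

```bash
python3 - <<'E'
from h import *
o=get_obs(); m=camera_model("wrist"); a=camera("wrist")
print(o["ee_pos"],o["eef_rot"],abs(o["joint_vel"]).max()); np.save("pics/w3.npy",m["T"]); cv2.imwrite("pics/w3.png",a)
c=cv2.resize(a[20:330,200:480],None,fx=1.9,fy=1.9,interpolation=cv2.INTER_CUBIC); print(c.shape); cv2.imwrite("pics/crop3.png",c)
E
```

```text
[ 0.5436 -0.428   0.2047] [ 3.1413 -0.001   2.5526] 0.03130299048088795
(589, 532, 3)
```

View pics/crop3.png

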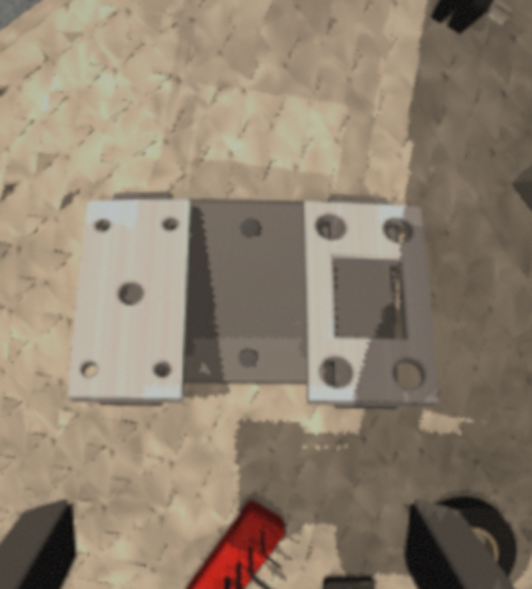

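The close view shows the lower plate on the right with hole rims at (331,227), (398,230), (337,372) and (409,373). The upper plate is on the left with holes at (103,225), (171,225), (90,369), (163,369) and the centre hole at (130,293). The upper end is at the bottom of the picture.

```bash
python3 - <<'E'
from h import *
m=camera_model("wrist"); m["T"]=np.load("pics/w3.npy")
zl,zh=.0519-.019,.0519+.019
S={"lower":([(331,227),(398,230)],[(337,372),(409,373)]),"upper":([(103,225),(171,225)],[(90,369),(163,369)]),"lowcorner":([(305,200),(420,203)],[(310,402),(438,402)]),"upcorner":([(88,200),(190,200)],[(70,398),(183,400)])}
c=lambda L,z:np.array([onz(m,200+(u+.5)/1.9-.5,20+(v+.5)/1.9-.5,"wrist",z) for u,v in L])
for k,(A,B) in S.items():
    h=.026 if "corner" in k else .019
    A=c(A,.0519-h);B=c(B,.0519+h); t=(A.mean(0)+B.mean(0))/2; d=B.mean(0)-A.mean(0); w=(B[1]-B[0]+A[1]-A[0])/2
    print(k,"top centre",t,"len",np.linalg.norm(d),"w",np.linalg.norm(w[:2]),"yaw",np.degrees(np.arctan2(d[1],d[0])),np.degrees(np.arctan2(-w[0],w[1])))
E
```

```text
lower top centre [ 0.5358 -0.3499  0.0519] len 0.07568775629395906 w 0.0337685678013811 yaw -34.47908104438582 -34.161304964474
upper top centre [ 0.472  -0.4426  0.0519] len 0.07558110437294072 w 0.0338834094248076 yaw -34.48592243295216 -34.81705840544592
lowcorner top centre [ 0.5351 -0.3492  0.0519] len 0.1053240121105075 w 0.059189708517974074 yaw -34.39972018909026 -33.27331021623417
upcorner top centre [ 0.4719 -0.4423  0.0519] len 0.1044396986122889 w 0.05178814743945186 yaw -33.997540738052905 -35.28031634615098
```

The hole spacing comes out at 75.7 x 33.8 mm, which confirms the fit. I'll move over the lower plate and descend.

>>> {"api": "send_rows", "payload": {
  "targets": [
    {"x": -0.015, "y": 0.19, "z": 0, "spin": -0.008, "claw": 94},
    {"x": -0.016, "y": 0.195, "z": 0, "spin": 0, "claw": 94},
    {"x": 0, "y": 0, "z": -0.15, "spin": 0, "claw": 94},
    {"x": 0, "y": 0, "z": -0.15, "spin": 0, "claw": 94},
    {"x": 0, "y": 0, "z": -0.15, "spin": 0, "claw": 94},
    {"x": 0, "y": 0, "z": -0.15, "spin": 0, "claw": 94},
    {"x": 0, "y": 0, "z": -0.1, "spin": 0, "claw": 94},
    {"x": 0, "y": 0, "z": -0.1, "spin": 0, "claw": 94},
    {"x": 0, "y": 0, "z": -0.08, "spin": 0, "claw": 94},
    {"x": 0, "y": 0, "z": 0, "spin": 0, "claw": 94},
    {"x": 0, "y": 0, "z": 0, "spin": 0, "claw": 94}
  ]
}}

```text
time_s: 4.2
ee_pos: [0.537, -0.3519, 0.0303]
eef_rot: [3.142, 0.001, 2.54]
force: [-0.3, 0.2, 0.5]
grip_width: 0.0941
grip_force: 0.0
```

>>> {"api": "send_rows", "payload": {
  "targets": [
    {"x": 0, "y": 0, "z": 0, "spin": 0, "claw": 40},
    {"x": 0, "y": 0, "z": 0, "spin": 0, "claw": 40},
    {"x": 0, "y": 0, "z": 0, "spin": 0, "claw": 40},
    {"x": 0, "y": 0, "z": 0, "spin": 0, "claw": 40},
    {"x": 0, "y": 0, "z": 0, "spin": 0, "claw": 40},
    {"x": 0, "y": 0, "z": 0, "spin": 0, "claw": 40},
    {"x": 0, "y": 0, "z": 0, "spin": 0, "claw": 40}
  ],
  "force": 20
}}

```text
time_s: 4.9
ee_pos: [0.5367, -0.3523, 0.0296]
eef_rot: [3.142, 0.0, 2.539]
force: [-0.6, 0.6, 2.7]
grip_width: 0.0599
grip_force: 20.0
```

>>> {"api": "send_rows", "payload": {
  "targets": [
    {"x": 0, "y": 0, "z": 0.03, "spin": 0, "claw": 40},
    {"x": 0, "y": 0, "z": 0.07, "spin": 0, "claw": 40},
    {"x": 0, "y": 0, "z": 0.1, "spin": 0, "claw": 40},
    {"x": 0, "y": 0, "z": 0.1, "spin": 0, "claw": 40},
    {"x": 0, "y": 0, "z": 0.1, "spin": 0, "claw": 40},
    {"x": 0, "y": 0, "z": 0.1, "spin": 0, "claw": 40},
    {"x": 0, "y": 0, "z": 0.1, "spin": 0, "claw": 40},
    {"x": 0, "y": 0, "z": 0, "spin": 0, "claw": 40},
    {"x": 0, "y": 0, "z": 0, "spin": 0, "claw": 40}
  ]
}}

```text
time_s: 5.8
ee_pos: [0.5365, -0.3523, 0.1496]
eef_rot: [-3.142, 0.001, 2.539]
force: [-0.4, 0.3, -2.0]
grip_width: 0.0601
grip_force: 20.0
```

```bash
python3 - <<'E'
from h import *
o=get_obs(); m=camera_model("wrist"); a=camera("wrist"); b=camera("side")
print(o["ee_pos"],o["force"]); np.save("pics/w4.npy",m["T"]); cv2.imwrite("pics/w4.png",a); cv2.imwrite("pics/side4.png",b)
c1=cv2.resize(a[100:380,180:480],None,fx=1.33,fy=1.33); c2=cv2.resize(b[170:400,270:430],(400,575),interpolation=cv2.INTER_CUBIC)
o=np.zeros((575,800,3),np.uint8); o[:c1.shape[0],:c1.shape[1]]=c1; o[:,400:]=c2; cv2.imwrite("pics/crop4.png",o)
E
```

```text
[ 0.5365 -0.3523  0.1496] [-0.3812  0.3192 -1.9568]
```

View pics/crop4.png

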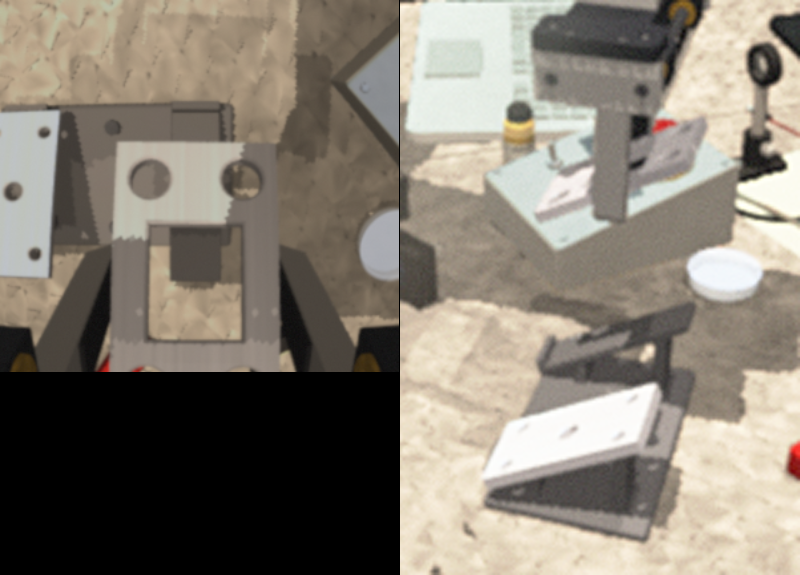

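The plate is held and still tilted about 30°. The side crop shows the empty plank's upper edge from (640,320) to (695,308), free for levelling. I'll compute where that edge is.

```bash
python3 - <<'E'
from h import *
m=camera_model("side"); y=np.radians(-34.45); ex=np.array([np.cos(y),np.sin(y),0]); ey=np.array([-ex[1],ex[0],0]); c=np.array([.5374,-.3510,0])
for u,v in [(640,320),(668,314),(695,308)]:
    o,d=ray(m,270+(u-400)/2.5,170+v/2.5,"side")
    t=((c-o)@ey)/(d@ey); p=o+t*d; print("on bay mid plane",p,(p-c)@ex,p[2])
    for z in (.065,.07,.075):
        p=onz(m,270+(u-400)/2.5,170+v/2.5,"side",z); print(z,(p-c)@ex,(p-c)@ey)
print(ex,ey)
E
```

```text
on bay mid plane [ 0.5494 -0.3592  0.0574] 0.014491876469807572 0.05735835034415221
0.065 0.016471745817327504 -0.010513484565376542
0.07 0.017767192112751972 -0.017392551938827088
0.075 0.019062638408176437 -0.024271619312277636
on bay mid plane [ 0.5642 -0.3694  0.0658] 0.032503785065992254 0.06584038678564513
0.065 0.0323144843658342 0.0011771978579014134
0.07 0.03344075564586587 -0.00582670723680888
0.075 0.03456702692589773 -0.012830612331519047
on bay mid plane [ 0.5782 -0.379   0.074 ] 0.04949038071634835 0.0740084804766678
0.065 0.04775830932639617 0.012843356273338075
0.07 0.048719665347779814 0.005714875334403486
0.075 0.04968102136916333 -0.001413605604530916
[ 0.8246 -0.5657  0.    ] [0.5657 0.8246 0.    ]
```

The plank's upper edge lies about 46 mm uphill at z ≈ 72 mm. I'll half-turn the plate so its low end faces uphill, then press that end on the edge to level it in the grip.

>>> {"api": "send_rows", "payload": {
  "targets": [
    {"x": 0.041, "y": -0.028, "z": 0, "spin": -0.09, "claw": 40},
    {"x": 0, "y": 0, "z": 0, "spin": -0.09, "claw": 40},
    {"x": 0, "y": 0, "z": 0, "spin": -0.09, "claw": 40},
    {"x": 0, "y": 0, "z": 0, "spin": -0.09, "claw": 40},
    {"x": 0, "y": 0, "z": 0, "spin": -0.09, "claw": 40},
    {"x": 0, "y": 0, "z": 0, "spin": -0.09, "claw": 40},
    {"x": 0, "y": 0, "z": 0, "spin": -0.09, "claw": 40},
    {"x": 0, "y": 0, "z": 0, "spin": -0.09, "claw": 40},
    {"x": 0, "y": 0, "z": 0, "spin": -0.09, "claw": 40},
    {"x": 0, "y": 0, "z": 0, "spin": -0.09, "claw": 40},
    {"x": 0, "y": 0, "z": 0, "spin": -0.09, "claw": 40},
    {"x": 0, "y": 0, "z": 0, "spin": -0.09, "claw": 40},
    {"x": 0, "y": 0, "z": 0, "spin": -0.09, "claw": 40},
    {"x": 0, "y": 0, "z": 0, "spin": -0.09, "claw": 40},
    {"x": 0, "y": 0, "z": 0, "spin": -0.09, "claw": 40},
    {"x": 0, "y": 0, "z": 0, "spin": -0.09, "claw": 40},
    {"x": 0, "y": 0, "z": 0, "spin": -0.09, "claw": 40},
    {"x": 0, "y": 0, "z": 0, "spin": -0.09, "claw": 40},
    {"x": 0, "y": 0, "z": 0, "spin": -0.09, "claw": 40},
    {"x": 0, "y": 0, "z": 0, "spin": -0.09, "claw": 40}
  ]
}}

```text
time_s: 7.9
ee_pos: [0.5444, -0.3576, 0.1482]
eef_rot: [-3.141, 0.002, -0.294]
force: [0.4, -0.5, -1.9]
grip_width: 0.06
grip_force: 20.0
```

>>> {"api": "send_rows", "payload": {
  "targets": [
    {"x": 0, "y": 0, "z": 0, "spin": -0.09, "claw": 40},
    {"x": 0, "y": 0, "z": 0, "spin": -0.09, "claw": 40},
    {"x": 0, "y": 0, "z": -0.08, "spin": -0.01, "claw": 40},
    {"x": 0, "y": 0, "z": -0.08, "spin": 0, "claw": 40},
    {"x": 0, "y": 0, "z": -0.08, "spin": 0, "claw": 40},
    {"x": 0, "y": 0, "z": -0.08, "spin": 0, "claw": 40},
    {"x": 0, "y": 0, "z": 0, "spin": 0, "claw": 40},
    {"x": 0, "y": 0, "z": 0, "spin": 0, "claw": 40}
  ]
}}

```text
time_s: 8.7
ee_pos: [0.5448, -0.3579, 0.0853]
eef_rot: [-3.142, 0.0, -0.587]
force: [0.5, -0.4, -0.6]
grip_width: 0.0599
grip_force: 20.0
```

>>> {"api": "send_rows", "payload": {
  "targets": [
    {"x": 0, "y": 0, "z": -0.02, "spin": 0, "claw": 40},
    {"x": 0, "y": 0, "z": -0.02, "spin": 0, "claw": 40},
    {"x": 0, "y": 0, "z": 0, "spin": 0, "claw": 40}
  ]
}}

```text
time_s: 9.0
ee_pos: [0.5447, -0.3578, 0.0771]
eef_rot: [3.142, 0.0, -0.587]
force: [-0.5, 0.2, -1.2]
grip_width: 0.0596
grip_force: 20.0
```

>>> {"api": "send_rows", "payload": {
  "targets": [
    {"x": 0, "y": 0, "z": -0.01, "spin": 0, "claw": 40},
    {"x": 0, "y": 0, "z": -0.01, "spin": 0, "claw": 40},
    {"x": 0, "y": 0, "z": 0, "spin": 0, "claw": 40}
  ]
}}

```text
time_s: 9.3
ee_pos: [0.5451, -0.3581, 0.0738]
eef_rot: [3.142, -0.001, -0.587]
force: [0.8, -1.1, 2.0]
grip_width: 0.0598
grip_force: 20.0
```

>>> {"api": "send_rows", "payload": {
  "targets": [
    {"x": 0, "y": 0, "z": -0.01, "spin": 0, "claw": 40},
    {"x": 0, "y": 0, "z": -0.01, "spin": 0, "claw": 40},
    {"x": 0, "y": 0, "z": 0, "spin": 0, "claw": 40}
  ]
}}

```text
time_s: 9.6
ee_pos: [0.5448, -0.3579, 0.0692]
eef_rot: [-3.142, 0.0, -0.587]
force: [0.5, -0.4, 2.7]
grip_width: 0.0598
grip_force: 20.0
```

Contact came at about z = 0.0755, and the plate is pivoting under only about 4 N. I'll go on to the computed level height, TCP z ≈ 0.0553.

>>> {"api": "send_rows", "payload": {
  "targets": [
    {"x": 0, "y": 0, "z": -0.015, "spin": 0, "claw": 40},
    {"x": 0, "y": 0, "z": -0.015, "spin": 0, "claw": 40},
    {"x": 0, "y": 0, "z": -0.015, "spin": 0, "claw": 40},
    {"x": 0, "y": 0, "z": -0.015, "spin": 0, "claw": 40},
    {"x": 0, "y": 0, "z": -0.01, "spin": 0, "claw": 40},
    {"x": 0, "y": 0, "z": 0, "spin": 0, "claw": 40},
    {"x": 0, "y": 0, "z": 0, "spin": 0, "claw": 40}
  ]
}}

```text
time_s: 10.3
ee_pos: [0.5447, -0.3578, 0.0552]
eef_rot: [-3.142, 0.0, -0.587]
force: [-0.7, -0.0, -0.2]
grip_width: 0.0599
grip_force: 20.0
```

>>> {"api": "send_rows", "payload": {
  "targets": [
    {"x": 0, "y": 0, "z": 0.1, "spin": 0, "claw": 40},
    {"x": 0, "y": 0, "z": 0.15, "spin": 0, "claw": 40},
    {"x": 0, "y": 0, "z": 0.2, "spin": 0, "claw": 40},
    {"x": 0, "y": 0, "z": 0.2, "spin": 0, "claw": 40},
    {"x": 0, "y": 0, "z": 0, "spin": 0, "claw": 40},
    {"x": 0, "y": 0, "z": 0, "spin": 0, "claw": 40}
  ]
}}

```text
time_s: 10.9
ee_pos: [0.5449, -0.3579, 0.1855]
eef_rot: [3.142, -0.001, -0.587]
force: [-0.9, -0.0, -1.8]
grip_width: 0.0596
grip_force: 20.0
```

```bash
python3 - <<'E'
from h import *
o=get_obs(); m=camera_model("wrist"); a=camera("wrist"); b=camera("side")
print(o["ee_pos"],o["eef_rot"],o["force"]); np.save("pics/w5.npy",m["T"]); cv2.imwrite("pics/w5.png",a); cv2.imwrite("pics/side5.png",b)
c1=cv2.resize(a[150:400,180:480],(480,400)); p=proj(camera_model("side"),o["ee_pos"]+[0,0,.02],"side").astype(int); print(p)
c2=cv2.resize(b[p[1]-50:p[1]+50,p[0]-40:p[0]+40],(320,400),interpolation=cv2.INTER_CUBIC)
cv2.imwrite("pics/crop5.png",np.hstack([c1,c2]))
E
```

```text
[ 0.5449 -0.3579  0.1855] [ 3.1416 -0.0009 -0.587 ] [-0.9358 -0.0333 -1.7894]
[367 216]
```

View pics/crop5.png

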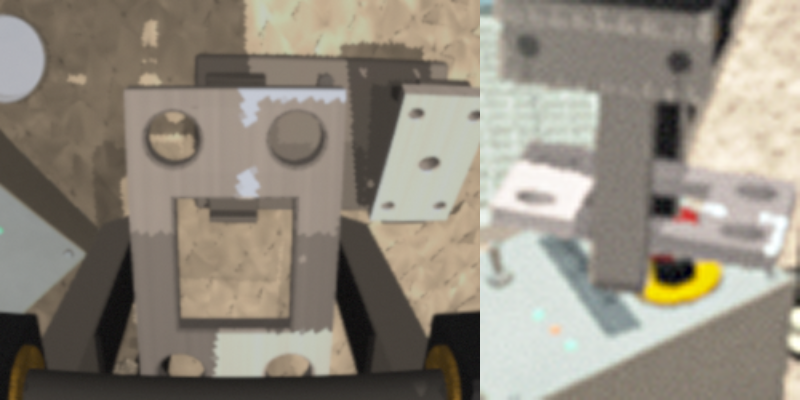

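The plate looks level in both views. In the wrist crop the near holes are at (172,137) and (297,137), and the window rim runs from (172,197)–(297,197) to about (177,328)–(295,328). I'll get its pose in the hand from those points with PnP.

```bash
cat >> h.py <<'E'
def pnp(m,uv,P):
    "pose of plate (object points P, m) in world from wrist pixels"
    r=np.array([ray(m,u,v,"wrist")[1] for u,v in uv])@m["T"][:3,:3]
    ok,rv,t=cv2.solvePnP(np.array(P,float),(r[:,:2]/r[:,2:]).reshape(-1,1,2),np.eye(3),None,flags=cv2.SOLVEPNP_ITERATIVE)
    T=np.eye(4);T[:3,:3]=cv2.Rodrigues(rv)[0];T[:3,3]=t[:,0]; pr=cv2.projectPoints(np.array(P,float),rv,t,np.eye(3),None)[0][:,0]
    return m["T"]@T, np.abs(pr-r[:,:2]/r[:,2:]).max()*371
E
python3 - <<'E'
from h import *
m=camera_model("wrist"); m["T"]=np.load("pics/w5.npy"); o=get_obs()
c=[(172,137),(297,137),(172,197),(297,197),(177,328),(296,328)]
# object frame: x along tool x (image up), y so that image-left..right ; top surface z=8mm
for s in (1,-1):
    P=[(.038,s*.017,.008),(.038,-s*.017,.008),(.021,s*.017,.008),(.021,-s*.017,.008),(-.021,s*.017,.008),(-.021,-s*.017,.008)]
    T,e=pnp(m,[(180+(u+.5)/1.6-.5,150+(v+.5)/1.6-.5) for u,v in c],P)
    print(T,e)
print(o["ee_pos"])
E
```

```text
[[ 0.8382  0.5445  0.0311  0.5484]
 [-0.5449  0.8385  0.006  -0.3615]
 [-0.0228 -0.022   0.9995  0.2043]
 [ 0.      0.      0.      1.    ]] 1.981419868536229
[[ 0.8382 -0.5445 -0.0311  0.5489]
 [-0.5449 -0.8385 -0.006  -0.3614]
 [-0.0228  0.022  -0.9995  0.2203]
 [ 0.      0.      0.      1.    ]] 1.9814199381461899
[ 0.5443 -0.3575  0.1836]
```

```bash
python3 - <<'E'
from h import *
m=camera_model("wrist"); m["T"]=np.load("pics/w5.npy"); p=np.array([.5449,-.3579,.1855]); y=-.587; ex=np.array([np.cos(y),np.sin(y),0]); ey=np.array([-ex[1],ex[0],0])
f=lambda u,v:(180+(u+.5)/1.6-.5,150+(v+.5)/1.6-.5)
for z in (.2085,.2105):
    for u,v in [(172,137),(297,137),(172,197),(297,197),(177,328),(296,328)]:
        q=onz(m,*f(u,v),"wrist",z)-p; print(z,(q@ex).round(4),(q@ey).round(4))
# fitted circles for the near holes
a=cv2.imread("pics/w5.png"); g=cv2.cvtColor(a,cv2.COLOR_BGR2GRAY)
E
```

```text
0.2085 0.0421 0.0164
0.2085 0.0422 -0.0175
0.2085 0.0248 0.0169
0.2085 0.0248 -0.0181
0.2085 -0.0185 0.0171
0.2085 -0.0185 -0.0196
0.2105 0.0427 0.0162
0.2105 0.0427 -0.0173
0.2105 0.0256 0.0167
0.2105 0.0256 -0.0179
0.2105 -0.0172 0.0169
0.2105 -0.0172 -0.0193
```

The plate is level to about 1.3° and sits 3.8 mm along the tool's +x from the TCP. I'll carry it over the stand, aiming for TCP (0.442, 0.140) and yaw 107.2°.

>>> {"api": "send_rows", "payload": {
  "targets": [
    {"x": -0.026, "y": 0.125, "z": 0, "spin": 0.078, "claw": 40},
    {"x": -0.026, "y": 0.125, "z": 0, "spin": 0.078, "claw": 40},
    {"x": -0.026, "y": 0.125, "z": 0, "spin": 0.078, "claw": 40},
    {"x": -0.026, "y": 0.125, "z": 0, "spin": 0.078, "claw": 40},
    {"x": -0.026, "y": 0.125, "z": 0, "spin": 0.078, "claw": 40},
    {"x": -0.026, "y": 0.125, "z": 0, "spin": 0.078, "claw": 40},
    {"x": -0.026, "y": 0.125, "z": 0, "spin": 0.078, "claw": 40},
    {"x": -0.026, "y": 0.125, "z": 0, "spin": 0.078, "claw": 40},
    {"x": -0.026, "y": 0.125, "z": 0, "spin": 0.078, "claw": 40},
    {"x": -0.026, "y": 0.125, "z": 0, "spin": 0.078, "claw": 40},
    {"x": -0.026, "y": 0.125, "z": 0, "spin": 0.078, "claw": 40},
    {"x": -0.026, "y": 0.125, "z": 0, "spin": 0.078, "claw": 40},
    {"x": -0.026, "y": 0.125, "z": 0, "spin": 0.078, "claw": 40},
    {"x": -0.026, "y": 0.125, "z": 0, "spin": 0.078, "claw": 40},
    {"x": -0.026, "y": 0.125, "z": 0, "spin": 0.078, "claw": 40},
    {"x": -0.026, "y": 0.125, "z": 0, "spin": 0.078, "claw": 40},
    {"x": -0.026, "y": 0.125, "z": 0, "spin": 0.078, "claw": 40},
    {"x": -0.026, "y": 0.125, "z": 0, "spin": 0.078, "claw": 40},
    {"x": -0.026, "y": 0.125, "z": 0, "spin": 0.078, "claw": 40},
    {"x": -0.02, "y": 0.115, "z": 0, "spin": 0.078, "claw": 40}
  ]
}}

```text
time_s: 13.0
ee_pos: [0.4411, 0.1411, 0.1841]
eef_rot: [-3.139, -0.0, 1.869]
force: [0.3, 0.3, -1.8]
grip_width: 0.06
grip_force: 20.0
```

>>> {"api": "send_rows", "payload": {
  "targets": [
    {"x": 0, "y": 0, "z": 0, "spin": 0, "claw": 40},
    {"x": 0, "y": 0, "z": 0, "spin": 0, "claw": 40},
    {"x": 0, "y": 0, "z": 0, "spin": 0, "claw": 40}
  ]
}}

```text
time_s: 13.3
ee_pos: [0.4419, 0.1394, 0.1848]
eef_rot: [-3.14, 0.0, 1.861]
force: [-0.3, -0.3, -0.9]
grip_width: 0.0595
grip_force: 20.0
```

>>> {"api": "send_rows", "payload": {
  "targets": [
    {"x": 0, "y": 0.004, "z": -0.15, "spin": 0.007, "claw": 40},
    {"x": 0, "y": 0, "z": -0.15, "spin": 0, "claw": 40},
    {"x": 0, "y": 0, "z": -0.1, "spin": 0, "claw": 40},
    {"x": 0, "y": 0, "z": -0.05, "spin": 0, "claw": 40},
    {"x": 0, "y": 0, "z": -0.05, "spin": 0, "claw": 40},
    {"x": 0, "y": 0, "z": -0.05, "spin": 0, "claw": 40},
    {"x": 0, "y": 0, "z": 0, "spin": 0, "claw": 40},
    {"x": 0, "y": 0, "z": 0, "spin": 0, "claw": 40}
  ]
}}

```text
time_s: 14.1
ee_pos: [0.4422, 0.141, 0.0758]
eef_rot: [3.141, 0.0, 1.874]
force: [-0.1, -0.7, -1.8]
grip_width: 0.0594
grip_force: 20.0
```

```bash
python3 - <<'E'
from h import *
o=get_obs(); m=camera_model("wrist"); a=camera("wrist")
print(o["ee_pos"],o["eef_rot"],o["force"]); np.save("pics/w6.npy",m["T"]); cv2.imwrite("pics/w6.png",a)
# near-hole circles on the plate, by Hough, upscaled
x0,y0,x1,y1=250,190,410,280; g=cv2.resize(cv2.cvtColor(a,cv2.COLOR_BGR2GRAY)[y0:y1,x0:x1],None,fx=4,fy=4,interpolation=cv2.INTER_CUBIC)
c=cv2.HoughCircles(g,cv2.HOUGH_GRADIENT,1,150,param1=80,param2=20,minRadius=55,maxRadius=85)
print(None if c is None else np.c_[c[0][:,0]/4+x0,c[0][:,1]/4+y0,c[0][:,2]/4])
E
```

```text
[0.4422 0.141  0.0758] [3.1411 0.     1.8743] [-0.0671 -0.6815 -1.7803]
None
```

>>> {"api": "send_rows", "payload": {
  "targets": [
    {"x": 0, "y": 0, "z": -0.04, "spin": 0, "claw": 40},
    {"x": 0, "y": 0, "z": -0.04, "spin": 0, "claw": 40},
    {"x": 0, "y": 0, "z": -0.03, "spin": 0, "claw": 40},
    {"x": 0, "y": 0, "z": 0, "spin": 0, "claw": 40},
    {"x": 0, "y": 0, "z": 0, "spin": 0, "claw": 40}
  ]
}}

```text
time_s: 14.65
ee_pos: [0.4419, 0.1409, 0.0533]
eef_rot: [-3.141, -0.0, 1.874]
force: [0.0, -0.8, -1.7]
grip_width: 0.0597
grip_force: 20.0
```

>>> {"api": "send_rows", "payload": {
  "targets": [
    {"x": 0, "y": 0, "z": -0.015, "spin": 0, "claw": 40},
    {"x": 0, "y": 0, "z": -0.015, "spin": 0, "claw": 40},
    {"x": 0, "y": 0, "z": -0.015, "spin": 0, "claw": 40},
    {"x": 0, "y": 0, "z": 0, "spin": 0, "claw": 40}
  ]
}}

```text
time_s: 15.05
ee_pos: [0.4418, 0.1409, 0.044]
eef_rot: [-3.141, -0.0, 1.874]
force: [-0.9, 0.9, -0.2]
grip_width: 0.0599
grip_force: 20.0
```

The plate is past the upper shoulders without jamming. I'll continue down.

>>> {"api": "send_rows", "payload": {
  "targets": [
    {"x": 0, "y": 0, "z": -0.015, "spin": 0, "claw": 40},
    {"x": 0, "y": 0, "z": -0.015, "spin": 0, "claw": 40},
    {"x": 0, "y": 0, "z": -0.015, "spin": 0, "claw": 40},
    {"x": 0, "y": 0, "z": -0.015, "spin": 0, "claw": 40},
    {"x": 0, "y": 0, "z": 0, "spin": 0, "claw": 40},
    {"x": 0, "y": 0, "z": 0, "spin": 0, "claw": 40}
  ]
}}

```text
time_s: 15.65
ee_pos: [0.442, 0.1409, 0.0324]
eef_rot: [-3.141, -0.0, 1.874]
force: [-1.4, -0.1, -1.5]
grip_width: 0.0598
grip_force: 20.0
```

>>> {"api": "send_rows", "payload": {
  "targets": [
    {"x": 0, "y": 0, "z": -0.015, "spin": 0, "claw": 40},
    {"x": 0, "y": 0, "z": -0.015, "spin": 0, "claw": 40},
    {"x": 0, "y": 0, "z": -0.01, "spin": 0, "claw": 40},
    {"x": 0, "y": 0, "z": 0, "spin": 0, "claw": 40},
    {"x": 0, "y": 0, "z": 0, "spin": 0, "claw": 40}
  ]
}}

```text
time_s: 16.15
ee_pos: [0.442, 0.1409, 0.0244]
eef_rot: [-3.141, -0.0, 1.874]
force: [0.0, 0.1, -0.5]
grip_width: 0.0595
grip_force: 20.0
```

Bottom face is now at about 0.039. I'll press gently to seat it.

>>> {"api": "send_rows", "payload": {
  "targets": [
    {"x": 0, "y": 0, "z": -0.008, "spin": 0, "claw": 40},
    {"x": 0, "y": 0, "z": -0.008, "spin": 0, "claw": 40},
    {"x": 0, "y": 0, "z": 0, "spin": 0, "claw": 40}
  ]
}}

```text
time_s: 16.45
ee_pos: [0.442, 0.1409, 0.0211]
eef_rot: [-3.142, -0.0, 1.874]
force: [-0.1, -0.2, -0.8]
grip_width: 0.0598
grip_force: 20.0
```

>>> {"api": "send_rows", "payload": {
  "targets": [
    {"x": 0, "y": 0, "z": -0.006, "spin": 0, "claw": 40},
    {"x": 0, "y": 0, "z": -0.006, "spin": 0, "claw": 40},
    {"x": 0, "y": 0, "z": 0, "spin": 0, "claw": 40}
  ]
}}

```text
time_s: 16.75
ee_pos: [0.4421, 0.1409, 0.0189]
eef_rot: [3.141, 0.0, 1.874]
force: [0.4, -2.5, 1.7]
grip_width: 0.06
grip_force: 20.0
```

>>> {"api": "send_rows", "payload": {
  "targets": [
    {"x": 0, "y": 0, "z": -0.005, "spin": 0, "claw": 40},
    {"x": 0, "y": 0, "z": -0.005, "spin": 0, "claw": 40},
    {"x": 0, "y": 0, "z": 0, "spin": 0, "claw": 40}
  ]
}}

```text
time_s: 17.05
ee_pos: [0.4422, 0.1409, 0.0181]
eef_rot: [3.141, 0.0, 1.875]
force: [-8.7, -4.2, 25.2]
grip_width: 0.0596
grip_force: 20.0
```

>>> {"api": "send_rows", "payload": {
  "targets": [
    {"x": 0, "y": 0, "z": -0.005, "spin": 0, "claw": 40},
    {"x": 0, "y": 0, "z": 0, "spin": 0, "claw": 40},
    {"x": 0, "y": 0, "z": 0, "spin": 0, "claw": 40}
  ]
}}

```text
time_s: 17.35
ee_pos: [0.4422, 0.1409, 0.0173]
eef_rot: [3.141, 0.0, 1.875]
force: [-10.1, -5.4, 27.4]
grip_width: 0.0596
grip_force: 20.0
```

The plate is firmly seated (about 27 N up). I'll release it.

>>> {"api": "send_rows", "payload": {
  "targets": [
    {"x": 0, "y": 0, "z": 0.005, "spin": 0, "claw": 90},
    {"x": 0, "y": 0, "z": 0, "spin": 0, "claw": 90},
    {"x": 0, "y": 0, "z": 0, "spin": 0, "claw": 90},
    {"x": 0, "y": 0, "z": 0, "spin": 0, "claw": 90},
    {"x": 0, "y": 0, "z": 0, "spin": 0, "claw": 90}
  ]
}}

```text
time_s: 17.85
ee_pos: [0.4419, 0.1409, 0.0167]
eef_rot: [-3.141, -0.0, 1.874]
force: [-0.2, -0.2, 1.0]
grip_width: 0.0899
grip_force: 0.0
```

>>> {"api": "send_rows", "payload": {
  "targets": [
    {"x": 0, "y": 0, "z": 0.1, "spin": 0, "claw": 94},
    {"x": 0, "y": 0, "z": 0.2, "spin": 0, "claw": 94},
    {"x": 0, "y": 0, "z": 0.2, "spin": 0, "claw": 94},
    {"x": 0, "y": 0, "z": 0.2, "spin": 0, "claw": 94},
    {"x": 0, "y": 0, "z": 0.2, "spin": 0, "claw": 94},
    {"x": 0, "y": -0.2, "z": 0, "spin": 0, "claw": 94},
    {"x": 0, "y": -0.2, "z": 0, "spin": 0, "claw": 94},
    {"x": 0, "y": -0.1, "z": 0, "spin": 0, "claw": 94},
    {"x": 0, "y": 0, "z": 0, "spin": 0, "claw": 94},
    {"x": 0, "y": 0, "z": 0, "spin": 0, "claw": 94}
  ]
}}

```text
time_s: 18.85
ee_pos: [0.442, 0.0411, 0.1968]
eef_rot: [-3.142, -0.0, 1.874]
force: [0.2, 0.8, 1.0]
grip_width: 0.094
grip_force: 0.0
```

```bash
python3 - <<'E'
from h import *
o=get_obs(); m=camera_model("wrist"); a=camera("wrist"); b=camera("side")
print(o["ee_pos"],o["eef_rot"]); np.save("pics/w7.npy",m["T"]); cv2.imwrite("pics/w7.png",a); cv2.imwrite("pics/side7.png",b)
# predicted pixels of plate corners/window/tips if seated, and measured bright plate outline near there
y=np.radians(107.2); R=np.array([[np.cos(y),-np.sin(y)],[np.sin(y),np.cos(y)]])
P=[np.r_[R@[sx*.052,sy*.03]+[.4415,.144],.044] for sx,sy in((1,1),(1,-1),(-1,-1),(-1,1))]
q=np.array([proj(m,p,"wrist") for p in P]); print(q.round(1))
x0,y0=(q.min(0)-25).astype(int); x1,y1=(q.max(0)+25).astype(int)
g=cv2.cvtColor(a[y0:y1,x0:x1],cv2.COLOR_BGR2HSV); msk=((g[...,1]<45)&(g[...,2]>70)).astype(np.uint8)
cs,_=cv2.findContours(msk,cv2.RETR_EXTERNAL,cv2.CHAIN_APPROX_NONE); c=max(cs,key=cv2.contourArea); print(cv2.contourArea(c),cv2.boxPoints(cv2.minAreaRect(c))+[x0,y0])
E
```

```text
[0.442  0.0411 0.1968] [-3.1415 -0.0002  1.8735]
[[326.4  63.6]
 [394.3  65.8]
 [392.7 179.9]
 [326.1 179. ]]
7910.5 [[310. 181.]
 [310.  54.]
 [395.  54.]
 [395. 181.]]
```

```bash
python3 - <<'E'
from h import *
m=camera_model("wrist"); m["T"]=np.load("pics/w7.npy"); a=cv2.imread("pics/w7.png")
y=np.radians(107.2); R=np.array([[np.cos(y),-np.sin(y)],[np.sin(y),np.cos(y)]])
f=lambda x,yy,z=.044: proj(m,np.r_[R@[x,yy]+[.4415,.144],z],"wrist")
g=cv2.cvtColor(a,cv2.COLOR_BGR2GRAY).astype(np.float32)
def prof(pts):
    q=np.array([f(*p) for p in pts],np.float32); return cv2.remap(g,q[:,:1],q[:,1:],cv2.INTER_LINEAR)[:,0]
def edges(ax,off,lo,hi):
    t=np.arange(lo,hi,.0005); v=prof([(s,off) if ax=="x" else (off,s) for s in t]); d=np.gradient(v)
    k=[i for i in range(1,len(d)-1) if abs(d[i])>6 and abs(d[i])>=abs(d[i-1]) and abs(d[i])>=abs(d[i+1])]
    print(ax,off,[(round(t[i]*1000,1),int(d[i])) for i in k])
for off in(-.008,0,.008): edges("x",off,-.065,.065)
for off in(-.025,-.01,0,.01,.025): edges("y",off,-.045,.045)
E
```

```text
x -0.008 [(np.float64(-54.0), 9), (np.float64(-18.5), 7), (np.float64(7.5), 10), (np.float64(17.0), -9), (np.float64(19.0), 16)]
x 0 [(np.float64(-54.0), 9), (np.float64(-27.0), 9), (np.float64(-24.0), -7), (np.float64(-18.0), 7), (np.float64(12.0), 9), (np.float64(16.0), -11), (np.float64(19.5), 15)]
x 0.008 [(np.float64(-54.0), 14), (np.float64(-47.0), -7), (np.float64(-35.0), 6), (np.float64(-24.0), -7), (np.float64(17.5), -6), (np.float64(19.5), 17), (np.float64(33.0), -11), (np.float64(43.0), 9)]
y -0.025 [(np.float64(-30.0), 7), (np.float64(28.0), -10), (np.float64(30.0), -9)]
y -0.01 [(np.float64(-30.0), 9), (np.float64(-17.5), -12), (np.float64(-15.0), 6), (np.float64(-9.5), 7), (np.float64(16.5), -6), (np.float64(19.5), -6), (np.float64(30.0), -10)]
y 0 [(np.float64(-35.0), -12), (np.float64(-30.0), 20), (np.float64(-17.0), -18), (np.float64(-9.0), 7), (np.float64(17.0), -8), (np.float64(30.0), -7)]
y 0.01 [(np.float64(-35.0), -12), (np.float64(-30.0), 21), (np.float64(-17.0), -11), (np.float64(-15.0), 13), (np.float64(-4.5), -8), (np.float64(18.5), 6), (np.float64(30.0), -9)]
y 0.025 [(np.float64(-35.0), -12), (np.float64(-30.0), 20), (np.float64(30.0), -18)]
```

Seen from the wrist, the lower plate's width edges fall exactly at ±30 mm at the seated height. Lengthwise it is about 1.7 mm off, within tolerance and hole clearance, so it is seated. Now for the upper plate.

>>> {"api": "send_rows", "payload": {
  "targets": [
    {"x": 0.013, "y": -0.2, "z": 0, "spin": 0.0355, "claw": 94},
    {"x": 0.013, "y": -0.2, "z": 0, "spin": 0.0355, "claw": 94},
    {"x": 0.013, "y": -0.2, "z": 0, "spin": 0.0355, "claw": 94},
    {"x": 0.013, "y": -0.2, "z": 0, "spin": 0.0355, "claw": 94},
    {"x": 0.013, "y": -0.2, "z": 0, "spin": 0.0355, "claw": 94},
    {"x": 0.013, "y": -0.2, "z": 0, "spin": 0.0355, "claw": 94},
    {"x": 0.013, "y": -0.2, "z": 0, "spin": 0.0355, "claw": 94},
    {"x": 0.013, "y": -0.2, "z": 0, "spin": 0.0355, "claw": 94},
    {"x": 0.013, "y": -0.2, "z": 0, "spin": 0.0355, "claw": 94},
    {"x": 0.013, "y": -0.2, "z": 0, "spin": 0.0355, "claw": 94},
    {"x": 0.013, "y": -0.2, "z": 0, "spin": 0.0355, "claw": 94},
    {"x": 0.013, "y": -0.2, "z": 0, "spin": 0.0355, "claw": 94},
    {"x": 0, "y": -0.024, "z": 0, "spin": 0, "claw": 94},
    {"x": 0, "y": 0, "z": 0, "spin": 0, "claw": 94},
    {"x": 0, "y": 0, "z": 0, "spin": 0, "claw": 94},
    {"x": 0, "y": 0, "z": 0, "spin": 0, "claw": 94}
  ]
}}

```text
time_s: 20.55
ee_pos: [0.4738, -0.4425, 0.1972]
eef_rot: [3.141, 0.0, 2.545]
force: [-0.1, -0.6, 0.6]
grip_width: 0.0941
grip_force: 0.0
```

>>> {"api": "send_rows", "payload": {
  "targets": [
    {"x": 0, "y": -0.006, "z": -0.15, "spin": -0.003, "claw": 94},
    {"x": 0, "y": 0, "z": -0.15, "spin": 0, "claw": 94},
    {"x": 0, "y": 0, "z": -0.15, "spin": 0, "claw": 94},
    {"x": 0, "y": 0, "z": -0.15, "spin": 0, "claw": 94},
    {"x": 0, "y": 0, "z": -0.1, "spin": 0, "claw": 94},
    {"x": 0, "y": 0, "z": -0.08, "spin": 0, "claw": 94},
    {"x": 0, "y": 0, "z": -0.055, "spin": 0, "claw": 94},
    {"x": 0, "y": 0, "z": 0, "spin": 0, "claw": 94},
    {"x": 0, "y": 0, "z": 0, "spin": 0, "claw": 94}
  ]
}}

```text
time_s: 21.45
ee_pos: [0.4736, -0.4452, 0.0308]
eef_rot: [-3.141, 0.001, 2.539]
force: [1.0, 0.3, 0.9]
grip_width: 0.0941
grip_force: 0.0
```

>>> {"api": "send_rows", "payload": {
  "targets": [
    {"x": 0, "y": 0, "z": 0, "spin": 0, "claw": 40},
    {"x": 0, "y": 0, "z": 0, "spin": 0, "claw": 40},
    {"x": 0, "y": 0, "z": 0, "spin": 0, "claw": 40},
    {"x": 0, "y": 0, "z": 0, "spin": 0, "claw": 40},
    {"x": 0, "y": 0, "z": 0, "spin": 0, "claw": 40},
    {"x": 0, "y": 0, "z": 0, "spin": 0, "claw": 40},
    {"x": 0, "y": 0, "z": 0, "spin": 0, "claw": 40}
  ],
  "force": 20
}}

```text
time_s: 22.15
ee_pos: [0.4732, -0.445, 0.0299]
eef_rot: [3.142, -0.0, 2.539]
force: [0.0, 0.9, 1.7]
grip_width: 0.052
grip_force: 20.0
```

Gripped at 52 mm. I'll lift, half-turn, and lower to just above the contact height.

>>> {"api": "send_rows", "payload": {
  "targets": [
    {"x": 0, "y": 0, "z": 0.03, "spin": 0, "claw": 40},
    {"x": 0, "y": 0, "z": 0.07, "spin": 0, "claw": 40},
    {"x": 0, "y": 0, "z": 0.125, "spin": 0, "claw": 40},
    {"x": 0, "y": 0, "z": 0.125, "spin": 0, "claw": 40},
    {"x": 0, "y": 0, "z": 0.125, "spin": 0, "claw": 40},
    {"x": 0, "y": 0, "z": 0.125, "spin": 0, "claw": 40},
    {"x": 0.04, "y": -0.027, "z": 0, "spin": -0.09, "claw": 40},
    {"x": 0, "y": 0, "z": 0, "spin": -0.09, "claw": 40},
    {"x": 0, "y": 0, "z": 0, "spin": -0.09, "claw": 40},
    {"x": 0, "y": 0, "z": 0, "spin": -0.09, "claw": 40},
    {"x": 0, "y": 0, "z": 0, "spin": -0.09, "claw": 40},
    {"x": 0, "y": 0, "z": 0, "spin": -0.09, "claw": 40},
    {"x": 0, "y": 0, "z": 0, "spin": -0.09, "claw": 40},
    {"x": 0, "y": 0, "z": 0, "spin": -0.09, "claw": 40},
    {"x": 0, "y": 0, "z": 0, "spin": -0.09, "claw": 40},
    {"x": 0, "y": 0, "z": 0, "spin": -0.09, "claw": 40},
    {"x": 0, "y": 0, "z": 0, "spin": -0.09, "claw": 40},
    {"x": 0, "y": 0, "z": 0, "spin": -0.09, "claw": 40},
    {"x": 0, "y": 0, "z": 0, "spin": -0.09, "claw": 40},
    {"x": 0, "y": 0, "z": 0, "spin": -0.09, "claw": 40}
  ]
}}

```text
time_s: 24.15
ee_pos: [0.4813, -0.4506, 0.1512]
eef_rot: [3.141, -0.0, 0.554]
force: [-0.3, -0.2, -2.1]
grip_width: 0.0518
grip_force: 20.0
```

>>> {"api": "send_rows", "payload": {
  "targets": [
    {"x": 0, "y": 0, "z": 0, "spin": -0.09, "claw": 40},
    {"x": 0, "y": 0, "z": 0, "spin": -0.09, "claw": 40},
    {"x": 0, "y": 0, "z": 0, "spin": -0.09, "claw": 40},
    {"x": 0, "y": 0, "z": 0, "spin": -0.09, "claw": 40},
    {"x": 0, "y": 0, "z": 0, "spin": -0.09, "claw": 40},
    {"x": 0, "y": 0, "z": 0, "spin": -0.09, "claw": 40},
    {"x": 0, "y": 0, "z": 0, "spin": -0.09, "claw": 40},
    {"x": 0, "y": 0, "z": 0, "spin": -0.09, "claw": 40},
    {"x": 0, "y": 0, "z": -0.08, "spin": -0.02, "claw": 40},
    {"x": 0, "y": 0, "z": -0.1, "spin": 0, "claw": 40},
    {"x": 0, "y": 0, "z": -0.1, "spin": 0, "claw": 40},
    {"x": 0, "y": 0, "z": -0.04, "spin": 0, "claw": 40},
    {"x": 0, "y": 0, "z": 0, "spin": 0, "claw": 40},
    {"x": 0, "y": 0, "z": 0, "spin": 0, "claw": 40}
  ]
}}

```text
time_s: 25.55
ee_pos: [0.4815, -0.4508, 0.0872]
eef_rot: [3.141, -0.001, -0.603]
force: [-0.3, 0.3, -0.1]
grip_width: 0.0519
grip_force: 20.0
```

>>> {"api": "send_rows", "payload": {
  "targets": [
    {"x": 0, "y": 0, "z": -0.02, "spin": 0, "claw": 40},
    {"x": 0, "y": 0, "z": -0.02, "spin": 0, "claw": 40},
    {"x": 0, "y": 0, "z": -0.015, "spin": 0, "claw": 40},
    {"x": 0, "y": 0, "z": -0.01, "spin": 0, "claw": 40},
    {"x": 0, "y": 0, "z": -0.01, "spin": 0, "claw": 40},
    {"x": 0, "y": 0, "z": -0.01, "spin": 0, "claw": 40},
    {"x": 0, "y": 0, "z": 0, "spin": 0, "claw": 40}
  ]
}}

```text
time_s: 26.25
ee_pos: [0.4812, -0.4505, 0.0688]
eef_rot: [3.142, -0.0, -0.603]
force: [0.0, -0.5, 2.0]
grip_width: 0.0518
grip_force: 20.0
```

>>> {"api": "send_rows", "payload": {
  "targets": [
    {"x": 0, "y": 0, "z": -0.015, "spin": 0, "claw": 40},
    {"x": 0, "y": 0, "z": -0.015, "spin": 0, "claw": 40},
    {"x": 0, "y": 0, "z": -0.015, "spin": 0, "claw": 40},
    {"x": 0, "y": 0, "z": -0.015, "spin": 0, "claw": 40},
    {"x": 0, "y": 0, "z": -0.014, "spin": 0, "claw": 40},
    {"x": 0, "y": 0, "z": 0, "spin": 0, "claw": 40},
    {"x": 0, "y": 0, "z": 0, "spin": 0, "claw": 40}
  ]
}}

```text
time_s: 26.95
ee_pos: [0.4812, -0.4504, 0.0537]
eef_rot: [-3.141, 0.0, -0.603]
force: [-0.5, 0.3, -0.1]
grip_width: 0.0517
grip_force: 20.0
```

>>> {"api": "send_rows", "payload": {
  "targets": [
    {"x": 0, "y": 0, "z": 0.1, "spin": 0, "claw": 40},
    {"x": 0, "y": 0, "z": 0.15, "spin": 0, "claw": 40},
    {"x": 0, "y": 0, "z": 0.2, "spin": 0, "claw": 40},
    {"x": 0, "y": 0, "z": 0.2, "spin": 0, "claw": 40},
    {"x": 0, "y": 0, "z": 0, "spin": 0, "claw": 40},
    {"x": 0, "y": 0, "z": 0, "spin": 0, "claw": 40}
  ]
}}

```text
time_s: 27.55
ee_pos: [0.4815, -0.4506, 0.1842]
eef_rot: [3.141, -0.001, -0.603]
force: [-0.7, 0.8, -1.0]
grip_width: 0.0516
grip_force: 20.0
```

```bash
python3 - <<'E'
from h import *
o=get_obs(); m=camera_model("wrist"); a=camera("wrist"); p=o["ee_pos"]; y=o["eef_rot"][2]
print(p,o["eef_rot"]); np.save("pics/w8.npy",m["T"]); cv2.imwrite("pics/w8.png",a)
ex=np.array([np.cos(y),np.sin(y),0]); ey=np.array([-ex[1],ex[0],0]); g=cv2.cvtColor(a,cv2.COLOR_BGR2GRAY); z=p[2]+.023
for x,yy,d in((.038,.017,7.6),(.038,-.017,7.6),(0,0,12)):
    c=proj(m,p+x*ex+yy*ey+[0,0,.023],"wrist"); c0=(c-24).astype(int)
    w=cv2.resize(g[c0[1]:c0[1]+48,c0[0]:c0[0]+48],None,fx=6,fy=6,interpolation=cv2.INTER_CUBIC)
    r=d/2000*371/.17*6
    h=cv2.HoughCircles(cv2.GaussianBlur(w,(0,0),3),cv2.HOUGH_GRADIENT,1,300,param1=60,param2=10,minRadius=int(r*.8),maxRadius=int(r*1.25))
    if h is None: print("none",c); continue
    u,v,rr=h[0][0]; uv=(c0[0]+(u+.5)/6-.5,c0[1]+(v+.5)/6-.5); q=onz(m,*uv,"wrist",z)-p
    print(c,uv,rr/6,"tool xy",q@ex,q@ey)
E
```

```text
[ 0.4815 -0.4506  0.1842] [ 3.1415 -0.0014 -0.6026]
none [286.2721 244.644 ]
[364.0553 244.6793] (np.float64(363.3333339691162), np.float64(235.5)) 8.916667 tool xy 0.04214199023132223 -0.016570424320519764
none [325.2133 322.3378]
```

The near hole is 4.1 mm along, the same as for the lower plate, so most of it is camera bias. I'll carry the plate to TCP (0.4416, 0.1423).

>>> {"api": "send_rows", "payload": {
  "targets": [
    {"x": -0.01, "y": 0.15, "z": 0, "spin": 0.079, "claw": 40},
    {"x": -0.01, "y": 0.15, "z": 0, "spin": 0.079, "claw": 40},
    {"x": -0.01, "y": 0.15, "z": 0, "spin": 0.079, "claw": 40},
    {"x": -0.01, "y": 0.15, "z": 0, "spin": 0.079, "claw": 40},
    {"x": -0.01, "y": 0.15, "z": 0, "spin": 0.079, "claw": 40},
    {"x": -0.01, "y": 0.15, "z": 0, "spin": 0.079, "claw": 40},
    {"x": -0.01, "y": 0.15, "z": 0, "spin": 0.079, "claw": 40},
    {"x": -0.01, "y": 0.15, "z": 0, "spin": 0.079, "claw": 40},
    {"x": -0.01, "y": 0.15, "z": 0, "spin": 0.079, "claw": 40},
    {"x": -0.01, "y": 0.15, "z": 0, "spin": 0.079, "claw": 40},
    {"x": -0.01, "y": 0.15, "z": 0, "spin": 0.079, "claw": 40},
    {"x": -0.01, "y": 0.15, "z": 0, "spin": 0.079, "claw": 40},
    {"x": -0.01, "y": 0.15, "z": 0, "spin": 0.079, "claw": 40},
    {"x": -0.01, "y": 0.15, "z": 0, "spin": 0.079, "claw": 40},
    {"x": -0.01, "y": 0.15, "z": 0, "spin": 0.079, "claw": 40},
    {"x": -0.01, "y": 0.15, "z": 0, "spin": 0.079, "claw": 40},
    {"x": -0.01, "y": 0.15, "z": 0, "spin": 0.079, "claw": 40},
    {"x": -0.01, "y": 0.15, "z": 0, "spin": 0.079, "claw": 40},
    {"x": -0.01, "y": 0.15, "z": 0, "spin": 0.079, "claw": 40},
    {"x": -0.01, "y": 0.115, "z": 0, "spin": 0.073, "claw": 40}
  ]
}}

```text
time_s: 29.6
ee_pos: [0.4403, 0.144, 0.1825]
eef_rot: [-3.139, -0.0, 1.875]
force: [0.1, 0.2, -0.6]
grip_width: 0.0519
grip_force: 20.0
```

>>> {"api": "send_rows", "payload": {
  "targets": [
    {"x": 0, "y": 0, "z": 0, "spin": 0, "claw": 40},
    {"x": 0, "y": 0, "z": -0.1, "spin": 0, "claw": 40},
    {"x": 0, "y": 0, "z": -0.15, "spin": 0, "claw": 40},
    {"x": 0, "y": 0, "z": -0.1, "spin": 0, "claw": 40},
    {"x": 0, "y": 0, "z": -0.08, "spin": 0, "claw": 40},
    {"x": 0, "y": 0, "z": 0, "spin": 0, "claw": 40},
    {"x": 0, "y": 0, "z": 0, "spin": 0, "claw": 40}
  ]
}}

```text
time_s: 30.3
ee_pos: [0.4411, 0.1421, 0.0979]
eef_rot: [-3.14, -0.0, 1.868]
force: [-0.3, -0.5, -0.6]
grip_width: 0.0517
grip_force: 20.0
```

>>> {"api": "send_rows", "payload": {
  "targets": [
    {"x": 0.002, "y": 0, "z": -0.04, "spin": 0.002, "claw": 40},
    {"x": 0, "y": 0, "z": -0.04, "spin": 0, "claw": 40},
    {"x": 0, "y": 0, "z": 0, "spin": 0, "claw": 40},
    {"x": 0, "y": 0, "z": 0, "spin": 0, "claw": 40}
  ]
}}

```text
time_s: 30.7
ee_pos: [0.4415, 0.1425, 0.082]
eef_rot: [-3.141, -0.0, 1.873]
force: [0.0, 0.0, -0.5]
grip_width: 0.052
grip_force: 20.0
```

```bash
python3 - <<'E'
from h import *
o=get_obs(); m=camera_model("wrist"); a=camera("wrist"); b=camera("side"); p=o["ee_pos"]; y=o["eef_rot"][2]
print(p,o["eef_rot"],o["force"]); np.save("pics/w9.npy",m["T"]); cv2.imwrite("pics/w9.png",a); cv2.imwrite("pics/side9.png",b)
L=cv2.resize(a[215:260,265:310],(400,400),interpolation=cv2.INTER_CUBIC); R=cv2.resize(a[215:260,340:385],(400,400),interpolation=cv2.INTER_CUBIC)
q=proj(camera_model("side"),p,"side").astype(int); s=cv2.resize(b[q[1]-35:q[1]+35,q[0]-60:q[0]+60],(343,200),interpolation=cv2.INTER_CUBIC)
w=cv2.resize(a[180:380,170:490],(320,200)); bot=np.zeros((200,800,3),np.uint8); bot[:,:343]=s; bot[:,400:720]=w
cv2.imwrite("pics/crop9.png",np.vstack([cv2.convertScaleAbs(np.hstack([L,R]),alpha=1.4,beta=15),bot]))
E
```

```text
[0.4415 0.1425 0.082 ] [-3.1413 -0.      1.8728] [ 0.0467  0.0243 -0.5272]
```

View pics/crop9.png

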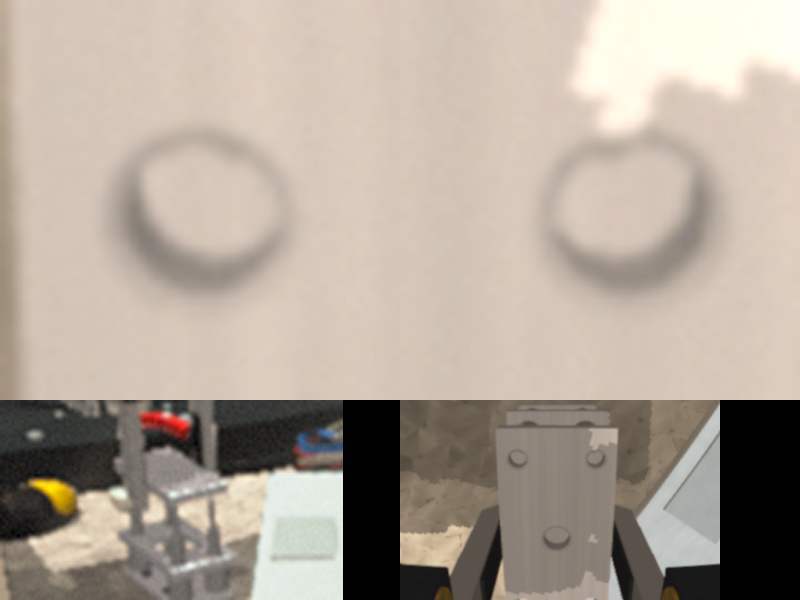

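Through the near holes the post tips appear as small dark bumps at crop (235,150) and (612,148). A centred tip would project to about (233,146) and (604,146), so alignment is within a few tenths of a millimetre. I'll lower slowly.

>>> {"api": "send_rows", "payload": {
  "targets": [
    {"x": 0, "y": 0, "z": -0.015, "spin": 0, "claw": 40},
    {"x": 0, "y": 0, "z": -0.015, "spin": 0, "claw": 40},
    {"x": 0, "y": 0, "z": -0.01, "spin": 0, "claw": 40},
    {"x": 0, "y": 0, "z": 0, "spin": 0, "claw": 40},
    {"x": 0, "y": 0, "z": 0, "spin": 0, "claw": 40}
  ]
}}

```text
time_s: 31.3
ee_pos: [0.4416, 0.1425, 0.074]
eef_rot: [-3.141, -0.0, 1.873]
force: [-0.0, -0.9, -1.2]
grip_width: 0.0518
grip_force: 20.0
```

>>> {"api": "send_rows", "payload": {
  "targets": [
    {"x": 0, "y": 0, "z": -0.01, "spin": 0, "claw": 40},
    {"x": 0, "y": 0, "z": -0.01, "spin": 0, "claw": 40},
    {"x": 0, "y": 0, "z": 0, "spin": 0, "claw": 40},
    {"x": 0, "y": 0, "z": 0, "spin": 0, "claw": 40}
  ]
}}

```text
time_s: 31.7
ee_pos: [0.4415, 0.1425, 0.07]
eef_rot: [-3.141, -0.0, 1.873]
force: [0.4, -0.2, -1.1]
grip_width: 0.0518
grip_force: 20.0
```

>>> {"api": "send_rows", "payload": {
  "targets": [
    {"x": 0, "y": 0, "z": -0.015, "spin": 0, "claw": 40},
    {"x": 0, "y": 0, "z": -0.015, "spin": 0, "claw": 40},
    {"x": 0, "y": 0, "z": 0, "spin": 0, "claw": 40},
    {"x": 0, "y": 0, "z": 0, "spin": 0, "claw": 40}
  ]
}}

```text
time_s: 32.1
ee_pos: [0.4415, 0.1425, 0.0639]
eef_rot: [-3.141, -0.0, 1.873]
force: [1.0, -0.4, -1.9]
grip_width: 0.0515
grip_force: 20.0
```

>>> {"api": "send_rows", "payload": {
  "targets": [
    {"x": 0, "y": 0, "z": -0.015, "spin": 0, "claw": 40},
    {"x": 0, "y": 0, "z": -0.015, "spin": 0, "claw": 40},
    {"x": 0, "y": 0, "z": -0.015, "spin": 0, "claw": 40},
    {"x": 0, "y": 0, "z": 0, "spin": 0, "claw": 40},
    {"x": 0, "y": 0, "z": 0, "spin": 0, "claw": 40}
  ]
}}

```text
time_s: 32.6
ee_pos: [0.4416, 0.1425, 0.055]
eef_rot: [-3.141, -0.0, 1.873]
force: [-0.2, 1.2, -1.1]
grip_width: 0.0516
grip_force: 20.0
```

Threaded with no contact force. Now the final approach (seat expected at about TCP 0.050).

>>> {"api": "send_rows", "payload": {
  "targets": [
    {"x": 0, "y": 0, "z": -0.01, "spin": 0, "claw": 40},
    {"x": 0, "y": 0, "z": -0.008, "spin": 0, "claw": 40},
    {"x": 0, "y": 0, "z": 0, "spin": 0, "claw": 40},
    {"x": 0, "y": 0, "z": 0, "spin": 0, "claw": 40}
  ]
}}

```text
time_s: 33.0
ee_pos: [0.4416, 0.1425, 0.0514]
eef_rot: [-3.141, -0.0, 1.873]
force: [-0.6, 1.0, -1.5]
grip_width: 0.0516
grip_force: 20.0
```

>>> {"api": "send_rows", "payload": {
  "targets": [
    {"x": 0, "y": 0, "z": -0.005, "spin": 0, "claw": 40},
    {"x": 0, "y": 0, "z": -0.005, "spin": 0, "claw": 40},
    {"x": 0, "y": 0, "z": 0, "spin": 0, "claw": 40}
  ]
}}

```text
time_s: 33.3
ee_pos: [0.4415, 0.1425, 0.0493]
eef_rot: [-3.141, -0.0, 1.873]
force: [0.0, -0.6, -1.4]
grip_width: 0.0517
grip_force: 20.0
```

>>> {"api": "send_rows", "payload": {
  "targets": [
    {"x": 0, "y": 0, "z": -0.005, "spin": 0, "claw": 40},
    {"x": 0, "y": 0, "z": 0, "spin": 0, "claw": 40},
    {"x": 0, "y": 0, "z": 0, "spin": 0, "claw": 40}
  ]
}}

```text
time_s: 33.6
ee_pos: [0.4417, 0.1425, 0.0485]
eef_rot: [3.141, 0.0, 1.873]
force: [-0.4, -0.7, 0.8]
grip_width: 0.0518
grip_force: 20.0
```

>>> {"api": "send_rows", "payload": {
  "targets": [
    {"x": 0, "y": 0, "z": -0.004, "spin": 0, "claw": 40},
    {"x": 0, "y": 0, "z": 0, "spin": 0, "claw": 40},
    {"x": 0, "y": 0, "z": 0, "spin": 0, "claw": 40}
  ]
}}

```text
time_s: 33.9
ee_pos: [0.4417, 0.1425, 0.0483]
eef_rot: [3.141, 0.0, 1.873]
force: [-4.6, -2.7, 12.0]
grip_width: 0.0515
grip_force: 20.0
```

>>> {"api": "send_rows", "payload": {
  "targets": [
    {"x": 0, "y": 0, "z": -0.004, "spin": 0, "claw": 40},
    {"x": 0, "y": 0, "z": -0.003, "spin": 0, "claw": 40},
    {"x": 0, "y": 0, "z": 0, "spin": 0, "claw": 40}
  ]
}}

```text
time_s: 34.2
ee_pos: [0.4418, 0.1425, 0.0478]
eef_rot: [3.141, 0.0, 1.873]
force: [-11.7, -4.6, 26.3]
grip_width: 0.0515
grip_force: 20.0
```

Seated with 26 N at the right height. I'll release and lift away.

>>> {"api": "send_rows", "payload": {
  "targets": [
    {"x": 0, "y": 0, "z": 0.005, "spin": 0, "claw": 90},
    {"x": 0, "y": 0, "z": 0, "spin": 0, "claw": 90},
    {"x": 0, "y": 0, "z": 0, "spin": 0, "claw": 90},
    {"x": 0, "y": 0, "z": 0, "spin": 0, "claw": 90},
    {"x": 0, "y": 0, "z": 0, "spin": 0, "claw": 90}
  ]
}}

```text
time_s: 34.7
ee_pos: [0.4415, 0.1425, 0.0471]
eef_rot: [-3.141, -0.0, 1.873]
force: [0.3, -0.0, 0.5]
grip_width: 0.0881
grip_force: 0.0
```

>>> {"api": "send_rows", "payload": {
  "targets": [
    {"x": 0, "y": 0, "z": 0.1, "spin": 0, "claw": 94},
    {"x": 0, "y": 0, "z": 0.2, "spin": 0, "claw": 94},
    {"x": 0, "y": 0, "z": 0.2, "spin": 0, "claw": 94},
    {"x": 0, "y": 0, "z": 0.2, "spin": 0, "claw": 94},
    {"x": 0, "y": -0.2, "z": 0, "spin": 0, "claw": 94},
    {"x": 0, "y": -0.2, "z": 0, "spin": 0, "claw": 94},
    {"x": 0, "y": -0.1, "z": 0, "spin": 0, "claw": 94},
    {"x": 0, "y": 0, "z": 0, "spin": 0, "claw": 94},
    {"x": 0, "y": 0, "z": 0, "spin": 0, "claw": 94}
  ]
}}

```text
time_s: 35.6
ee_pos: [0.4416, 0.0427, 0.1872]
eef_rot: [3.142, -0.0, 1.872]
force: [0.1, 0.9, -0.3]
grip_width: 0.0942
grip_force: 0.0
```

```bash
python3 - <<'E'
from h import *
o=get_obs(); m=camera_model("wrist"); a=camera("wrist"); cv2.imwrite("pics/w10.png",a); print(o["ee_pos"],o["force"])
y=np.radians(107.2); R=np.array([[np.cos(y),-np.sin(y)],[np.sin(y),np.cos(y)]])
g=cv2.cvtColor(a,cv2.COLOR_BGR2GRAY).astype(np.float32)
def edges(ax,off,lo,hi,z):
    t=np.arange(lo,hi,.0005); q=np.array([proj(m,np.r_[R@([s,off] if ax=="x" else [off,s])+[.4415,.144],z],"wrist") for s in t],np.float32)
    d=np.gradient(cv2.remap(g,q[:,:1],q[:,1:],cv2.INTER_LINEAR)[:,0])
    print(ax,off,z,[(float(round(t[i]*1000,1)),int(d[i])) for i in range(1,len(d)-1) if abs(d[i])>6 and abs(d[i])>=abs(d[i-1]) and abs(d[i])>=abs(d[i+1])])
for off in(-.008,0,.008): edges("x",off,-.065,.065,.074)
for off in(-.025,-.012,.012,.025,.05): edges("y",off,-.04,.04,.074)
E
```

```text
[0.4416 0.0427 0.1872] [ 0.0845  0.9187 -0.3219]
x -0.008 0.074 [(-53.0, 7), (-29.5, 6), (-0.5, 15), (51.0, -6)]
x 0 0.074 [(-53.0, 7), (-32.0, 8), (-7.5, -8), (5.0, 20)]
x 0.008 0.074 [(-53.5, 10), (-38.0, 9), (8.5, 10), (51.0, -6)]
y -0.025 0.074 [(-26.0, 10), (21.5, -8), (29.5, -9)]
y -0.012 0.074 [(-26.0, 11), (15.5, -10), (30.0, -10)]
y 0.012 0.074 [(-33.5, -14), (-26.0, 20), (12.0, -6), (25.5, -7), (28.0, 7), (30.0, -14)]
y 0.025 0.074 [(-33.0, -12), (-26.0, 20), (29.0, -18), (33.5, 6)]
y 0.05 0.074 []
```

The upper plate measures 104.2 mm long at the seated height, so it is at the right level. It is centred within about 1 mm and straight, so I'm handing in.

```bash
python3 -c "
from station import *
print(hand_in())"
```

```text
the job is handed in; nothing more can be done
None
```

Both plates are threaded over all four posts, pressed onto their shoulders and released; I handed the job in at about 36 s, and hand-in returned no verdict.

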